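# Raise a dispensing arm four ratchet clicks and lock it

## Robot

A 6-joint arm with a two-finger parallel gripper is mounted at the origin on the work surface. World frame = base frame: x ahead of the robot, y to its left, z up, the work surface at z = 0. Lengths are in mm, angles in rad, forces in N, time in s.
With the tool pointing down it reaches from about 350 to 975 mm from the base axis. Payload 7.1 kg.
Tool frame: the origin (TCP) lies between the finger pads; the fingertips stand 11 mm ahead of it and the grasp point (between the pads) lies 8 mm behind it; x points along the fingers, y is the direction in which the jaws open and shut, and the axes are right-handed (so a half turn about x gives the same grasp; the last joint's range is limited). The gripper opens to 88 mm and grips with 3 to 60 N. Pads are 20 mm wide; open, the fingers measure 115 mm over their backs; the gripper's body (75 mm by 178 mm) begins 61 mm behind the grasp point.
Start: joints at [1.127, 0.423, 1.63, -0, 1.089, -0.019], TCP at [257.554, 569.448, 233.675] pointing down, gripper open.
Joint ranges: [-3, 3], [-0.9, 2.11], [0.09, 2.58], [-1.31, 4.45], [0.11, 2.69], [-2.54, 2.54]. Speed limits (rad/s): [2.39, 2.39, 3.01, 3.14, 3.14, 3.14].

## Interface

Orientations are given as a rotation vector (axis times angle).
In Python, from cell import sensors, grab_frame, camera_params, order gives the robot as it stands.
- The arm moves only by the tool step_arm, never from a script. Its argument "plan" is a list that holds one entry, the list of rows, each a list of 7 numbers: the turn, a rotation vector about the tool's x, y, z in rad, then the shift along the tool's x, y, z in mm, then the closure in counts, from 0 (fully open) to 255 (shut). In form: [[[wx, wy, wz, x, y, z, gripper], ...]]. A call has 1 to 10 rows; each row shifts and turns the commanded pose from where the row before left it, along the tool's axes as they then stand; what a row does not reach is not made up. A row lasts 1/8 s, in which the tool goes at most 62.5 mm and 10.7 degrees, less where a joint would pass 70% of its speed; a pose out of reach is approached as far as the arm can. A call is refused whole if a number of a shift passes 62.5 or a number of a turn 0.188, either way. A call with a gripper value outside its range is refused whole. The fingers move at their own pace and stop on an object; "force" is the grip in N (left out, the last holds). Time passes only in rows, so rows that do not move let the fingers close. It gives the time, the measured TCP pose, the force and the opening at its end, in the units of the state.
- sensors.get_state(): the state, without advancing time (a new reading comes with each control period).
- grab_frame(name): name is "side" or "top"; returns the picture (420x560x3 uint8, red, green, blue); there is no depth.
- camera_params(name): a dict with "mtx" (3x3 intrinsics, pixels), "eye" and "attitude" of the camera in the world. Camera axes: x right, y down, z forward; pixel columns grow to the right and rows downward; lengths in mm; the calibration is good to about 2 mm. A picture is of the moment at which its call begins. camera_params takes no time and is no camera call.
- order.close_job(): hands the job in, once; it reports no verdict.
The state is a dict: "time": time; "q": joint angles; "dq": joint speeds; "joint_efforts": joint torques, N m; "position": TCP position; "orientation": TCP orientation; "ft_force": force on the tool from outside, world axes, zero at the start; "moment": the same for the moment, N m; "gripper_width": finger opening in mm.
Only numpy, scipy, OpenCV 4.12 (cv2) and the standard library are available. Lean on these libraries where they do the work, as an engineer would, in place of code of your own. Each camera call takes 0.05 s, during which the arm holds its last target.

## Task

Lift the dispensing arm of the fraction-collector stand by its blue knob until the ratchet has clicked exactly four more times, then let it gently down onto the pawl (neither dropping it nor pressing it down hard) and let go. Then slide the yellow-pinned lock bolt fully home towards the mast and let go; leave the vial rack and everything else on the bench where it is.

Things in the scene. Friction and masses are not known exactly. Their poses are not given: they have to be found in the camera images.
- stand: the fixed stand: grey base plate 210 x 100 x 10 mm with a white and grey guide housing, 110 mm high. Origin at the bench surface, on the mast's axis; x runs level from the mast towards the red pawl and the yellow lock pin, y along the dispensing boom (towards the vial rack), z up.
- mast (a joint): height (m) of the 22 mm square aluminium mast that slides straight up in the stand, 0 lowest, 0.122 highest. With boom, knob and teeth it weighs 0.3 to 0.6 kg (hidden). It starts resting on the pawl at one of its lower notches (0 to 0.033). The pawl stops it going down again, so a click too many cannot be taken back.
- knob_centre (a point): centre, half-way up, of the blue round lifting knob, 30 mm in diameter, 40 mm high, upright on the mast's axis, 8 mm above the white boom. The boom is 34 mm wide in the stand's x and reaches from 17 mm on the -y side to 143 mm on the +y side of the mast, with a nozzle under its end. Best gripped from above, fingers closing along the stand's x.
- tooth_strip (a point): the steel ratchet teeth on the mast's pawl side; this point is the topmost tooth's edge, at pawl height when the mast reads 0. Teeth are 11 to 19 mm apart, unevenly. Lifting over one, the pull rises 6 to 15 N above the weight within 5 mm, falls suddenly below it as the pawl snaps in (the click) and is back to the weight 3 to 5 mm on: only then is the pawl fully under, and the mast at or just above its rest.
- pawl: the red spring pawl on top of the housing, 125 mm above the bench and about 35 mm from the mast's axis on the stand's x side; it slides 7 mm outward along the stand's x. Body origin coincides with the stand's origin. It is damaged if the mast is pressed on it with over 35 N in all.
- bolt (a joint): travel (m) of the lock bolt towards the mast (the stand's -x): 0 to 0.004 at the start, 0.020 fully home against its stop, where it blocks the pawl from behind, so the mast can no longer be lifted. It slides with 2 to 3 N of friction and stays where it is left.
- bolt_pin (a point): grip point of the bolt's upright yellow pin, 14 mm in diameter: 22 mm under its top, 23 mm above the bolt's rod axis, 148 mm above the bench. It lies 115 mm from the mast's axis along the stand's x at bolt joint 0, 95 mm when home. The guide block under it is 30 mm wide and 118 mm high; rod guides rise to 136 mm.
- vial_rack: loose blue rack, 120 x 80 mm, 52 mm high, full of vials with coloured caps, beside the stand on its +y side under the nozzle; origin under its centre. Not to be touched.
- bottle_a: loose clear bottle, 70 mm in diameter, 150 mm high, blue cap; origin under its centre. Bystander.
- bottle_b: loose amber bottle, 70 mm in diameter, 150 mm high, blue cap; origin under its centre. Bystander.
- beaker: loose glass beaker, 68 mm in diameter, 80 mm high; origin under its centre. Bystander.
- tip_box: loose orange box, 120 x 85 x 60 mm; origin under its centre. Bystander.
- pen: loose blue pen, 10 mm thick, 140 mm long, lying; origin under its middle. Bystander.

How it is judged:
By the outcome, as a careful person would: the job done as asked, in the order asked, and still so for the second after the job is handed in, with the robot touching nothing.
It also fails if it takes over 72 s, if anything falls off the work surface, if the arm or the gripper's body presses on something with over 40 N, if the wrist force passes 120 N, or if a joint passes its speed limit or range.

## Working session

There is one attempt and no reset: what is moved stays moved. The work goes in short steps, Python scripts to look and compute and a tool call to move; the robot and the scene stay as the last step left them, time stands still between calls to the robot, and variables do not carry over. Pictures are saved under pics/ and viewed, and the job is handed in when it is done.

Besides the shell and the picture viewer there is one more tool, called after ">>>" as name(argument=value, ...) on one line, values as JSON. step_arm: Moves the arm, as the interface text tells. Its arguments: {"type":"object","properties":{"plan":{"type":"array","items":{"type":"array","items":{"type":"array","items":{"type":"number"}}}},"force":{"type":"number"}},"required":["plan"]}

```bash
mkdir -p pics; ls; python3 - <<'E'
from cell import sensors, grab_frame, camera_params
import cv2
for n in ("side","top"):
    cv2.imwrite(f"pics/{n}0.png", grab_frame(n)[:,:,::-1]); print(n,camera_params(n))
print(sensors.get_state())
E
```

```text
pics
side {'mtx': array([[481.63178343,   0.        , 280.74855274],
       [  0.        , 481.63178343, 206.03835333],
       [  0.        ,   0.        ,   1.        ]]), 'eye': array([ 116.3413905 , -976.61200505,  962.54878298]), 'attitude': array([-2.18890756,  0.43764471, -0.21038983])}
top {'mtx': array([[523.96886386,   0.        , 288.60262947],
       [  0.        , 523.96886386, 215.22971134],
       [  0.        ,   0.        ,   1.        ]]), 'eye': array([ 355.93400974,    5.77765665, 1572.97816998]), 'attitude': array([-2.13923112,  2.18489847, -0.13645948])}
{'time': 0.1, 'q': array([ 1.12696674e+00,  4.23759221e-01,  1.63057503e+00,  1.02780836e-05,
        1.08860538e+00, -1.90011025e-02]), 'dq': array([ 0.00019491, -0.00090565, -0.00272836,  0.00139547,  0.00011793,
        0.00145994]), 'joint_efforts': array([-6.30533168e-05, -5.45618033e+01, -2.74324250e+01,  6.45774929e-02,
        1.87791756e-02, -4.92059701e-05]), 'position': array([257.37584766, 569.03063625, 232.99781353]), 'orientation': array([ 0.33218872,  1.54531045, -0.33425768]), 'ft_force': array([ 0.3987108 , -0.3075433 ,  0.35369275]), 'moment': array([0.01747952, 0.01389435, 0.0008249 ]), 'gripper_width': 87.66359223366996}
```

View pics/side0.png

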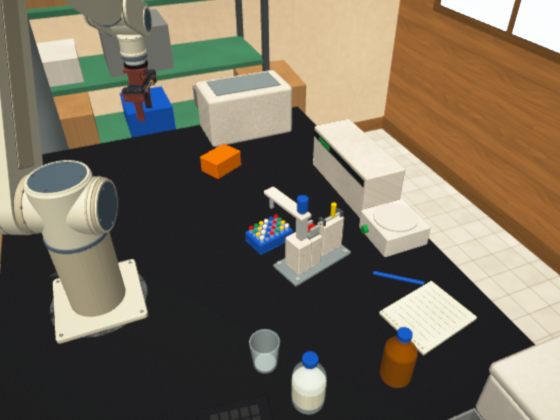

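View pics/top0.png

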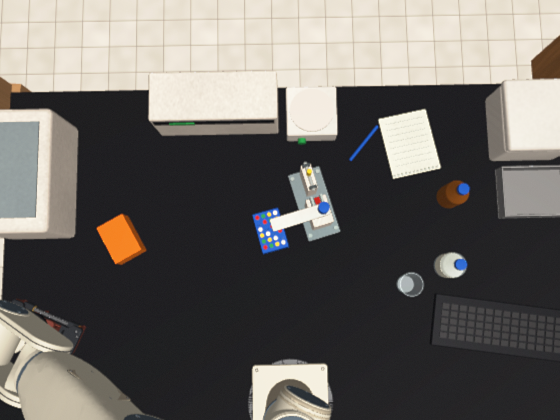

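The side view shows the blue knob at about (302,203) and the yellow pin at about (333,209). In the top view the knob is at (323,208) and the pin at (309,171). Next I triangulate both.

```bash
cat > h.py <<'E'
import numpy as np, cv2
from scipy.spatial.transform import Rotation as R
from cell import sensors, grab_frame, camera_params
def ray(n,px):
    p=camera_params(n); d=np.linalg.inv(p['mtx'])@np.array([px[0],px[1],1.]); d=R.from_rotvec(p['attitude']).as_matrix()@d
    return np.array(p['eye']),d/np.linalg.norm(d)
def proj(n,X):
    p=camera_params(n); c=R.from_rotvec(p['attitude']).as_matrix().T@(np.array(X)-p['eye']); u=p['mtx']@c; return u[:2]/u[2]
def plane(n,px,z):
    e,d=ray(n,px); return e+d*(z-e[2])/d[2]
def tri(a,b):
    e1,d1=ray('side',a); e2,d2=ray('top',b)
    s,t=np.linalg.lstsq(np.c_[d1,-d2],e2-e1,rcond=None)[0]
    P,Q=e1+s*d1,e2+t*d2; return (P+Q)/2,np.linalg.norm(P-Q)
def blob(img,col,box):
    hsv=cv2.cvtColor(img,cv2.COLOR_RGB2HSV); 
    lo,hi={'blue':((100,150,60),(125,255,255)),'yellow':((20,150,120),(33,255,255)),'red':((0,170,90),(6,255,255))}[col]
    m=cv2.inRange(hsv,lo,hi); M=np.zeros_like(m); x0,y0,x1,y1=box; M[y0:y1,x0:x1]=m[y0:y1,x0:x1]
    ys,xs=np.nonzero(M); return (xs.mean(),ys.mean()),(xs.min(),ys.min(),xs.max(),ys.max()),len(xs)
E
python3 - <<'E'
from h import *
s=cv2.imread('pics/side0.png')[:,:,::-1].copy(); t=cv2.imread('pics/top0.png')[:,:,::-1].copy()
for c,bs,bt in (('blue',(290,190,316,220),(312,198,335,220)),('yellow',(325,198,342,222),(298,160,320,182)),('red',(300,215,322,235),(308,190,325,206))):
    a=blob(s,c,bs); b=blob(t,c,bt); print(c,a,b); print(tri(a[0],b[0]))
for n,im,(x0,y0,x1,y1) in (('side',s,(230,170,360,290)),('top',t,(240,150,350,260))):
    cv2.imwrite(f'pics/{n}0z.png',cv2.resize(im[y0:y1,x0:x1],None,fx=5,fy=5,interpolation=cv2.INTER_CUBIC)[:,:,::-1])
E
```

```text
blue ((np.float64(302.489898989899), np.float64(203.12121212121212)), (np.int64(296), np.int64(195), np.int64(308), np.int64(213)), 198) ((np.float64(323.38461538461536), np.float64(206.98901098901098)), (np.int64(319), np.int64(202), np.int64(328), np.int64(212)), 91)
(array([538.12676189, -94.68610715, 224.60842645]), np.float64(0.40610480814254346))
yellow ((np.float64(333.056338028169), np.float64(208.7887323943662)), (np.int64(331), np.int64(202), np.int64(336), np.int64(217)), 71) ((np.float64(308.42857142857144), np.float64(171.61904761904762)), (np.int64(307), np.int64(169), np.int64(310), np.int64(174)), 21)
(array([647.59991066, -61.7667719 , 150.0604534 ]), np.float64(0.5734035218777984))
red ((np.float64(310.5833333333333), np.float64(226.04166666666666)), (np.int64(308), np.int64(223), np.int64(314), np.int64(230)), 24) ((np.float64(316.9230769230769), np.float64(199.92307692307693)), (np.int64(315), np.int64(197), np.int64(319), np.int64(203)), 26)
(array([570.27241097, -84.01799049, 130.48354915]), np.float64(2.081574360415766))
```

View pics/side0z.png

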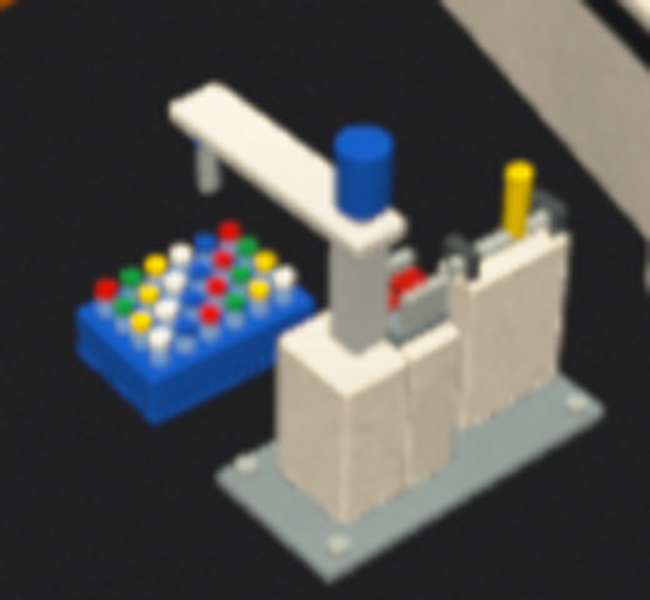

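View pics/top0z.png

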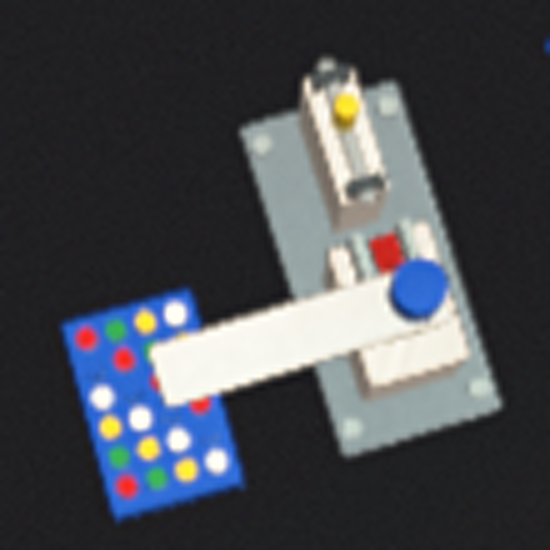

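```bash
python3 - <<'E'
from h import *
for z in (235,240,245,250): print(z,plane('top',(323.4,207),z), )
for z in (160,165,170): print(z,plane('top',(308.43,171.6),z))
for zc in (215,220,225,230,235):
    X=plane('top',(323.4,207),zc+16); 
    print(zc,X[:2],proj('side',[X[0],X[1],zc]),proj('side',[X[0],X[1],zc+20]),proj('side',[X[0],X[1],zc-20]))
X=plane('top',(308.43,171.6),168);print(X,proj('side',[X[0],X[1],170]),proj('side',[X[0],X[1],148]))
s=sensors.get_state(); print(R.from_rotvec(s['orientation']).as_matrix().round(3))
E
```

```text
235 [536.88573967 -94.01763556 235.        ]
240 [536.20952636 -93.64470238 240.        ]
245 [535.53331305 -93.27176919 245.        ]
250 [534.85709974 -92.89883601 250.        ]
160 [645.88789764 -61.40247456 160.        ]
165 [644.86185954 -61.16474926 165.        ]
170 [643.83582144 -60.92702396 170.        ]
215 [537.42671032 -94.31598211] [302.1712939 206.094935 ] [302.35161275 199.81159749] [301.99450551 212.25525137]
220 [536.75049701 -93.94304893] [301.91344744 204.51638628] [302.0916262  198.20188848] [301.73876559 210.70695658]
225 [536.0742837  -93.57011574] [301.6543498  202.93017779] [301.83036544 196.58429012] [301.48179693 209.15122271]
230 [535.39807038 -93.19718256] [301.39399186 201.33625364] [301.56782107 194.95874426] [301.22359063 207.58799603]
235 [534.72185707 -92.82424937] [301.13236439 199.73455739] [301.3039836  193.32519219] [300.96413775 206.01722228]
[644.24623668 -61.02211408 168.        ] [332.38970609 203.12655244] [331.90322555 209.49756873]
[[-0.001  0.412  0.911]
 [-0.001  0.911 -0.412]
 [-1.    -0.001 -0.   ]]
```

>>> step_arm(plan=[[[0,0,0,-50,0,0,0],[0,0,0,-47,0,0,0],[0,0,0,0,-35,38,0],[0,0,0,0,-35,38,0],[0,0,0,0,-35,38,0],[0,0,0,0,-35,38,0],[0,0,0,0,-35,38,0],[0,0,0,0,-35,38,0],[0,0,0,0,-35,38,0],[0,0,0,0,-35,38,0]]], force=15)

```text
time: 1.35
position: [419.3, 187.4, 330.6]
orientation: [0.333, 1.545, -0.333]
ft_force: [0.8, 0.5, 0.4]
gripper_width: 87.9
```

>>> step_arm(plan=[[[0,0,0,0,-35,37,0],[0,0,0,0,-35,37,0],[0,0,0,0,-35,37,0],[0,0,0,0,-35,37,0],[0.17,0,0,0,0,0,0],[0.17,0,0,0,0,0,0],[0.17,0,0,0,0,0,0],[0.17,0,0,0,0,0,0],[0.17,0,0,0,0,0,0],[0,0,0,0,0,0,0]]])

```text
time: 2.6
position: [496.0, 0.5, 330.4]
orientation: [0.987, 1.336, -0.988]
ft_force: [0.8, -0.4, 0.6]
gripper_width: 88.0
```

```bash
cat > goto.py <<'E'
import sys
from h import *
def report(target,yaw):
    s=sensors.get_state(); M=R.from_rotvec(s['orientation']).as_matrix()
    print('t',s['time'],'pos',s['position'].round(2),'F',s['ft_force'].round(2),'w',round(s['gripper_width'],1))
    print('shift tool',(M.T@(np.array(target)-s['position'])).round(1))
    c,n=np.cos(yaw),np.sin(yaw); T=np.array([[0,c,n],[0,n,-c],[-1,0,0]]); T=np.c_[[0,0,-1],[c,n,0],np.cross([0,0,-1],[c,n,0])]
    print('turn tool',R.from_matrix(M.T@T).as_rotvec().round(4)); print(s['q'].round(2))
if __name__=='__main__': a=list(map(float,sys.argv[1:])); report(a[:3],a[3])
E
python3 goto.py 537 -94 330 .294; python3 - <<'E'
from h import *
for n in ("side","top"): cv2.imwrite(f"pics/{n}1.png", grab_frame(n)[:,:,::-1])
E
```

```text
t 2.6 pos [4.9604e+02 4.8000e-01 3.3039e+02] F [ 0.8  -0.36  0.59] w 88.0
shift tool [  0.4  11.5 102.3]
turn tool [ 0.0035 -0.0002  0.0006]
[-0.02  0.12  1.81 -0.    1.21 -0.32]
```

View pics/side1.png

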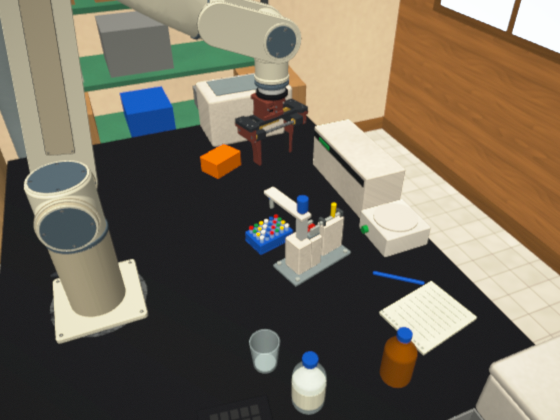

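The side view shows the gripper clear, with its long axis along the stand's x. The stand hasn't moved and the knob is still at (302,203). I move over the knob next.

>>> step_arm(plan=[[[0.004,0,0,0,4,35,0],[0,0,0,0,4,34,0],[0,0,0,0,4,33,0],[0,0,0,25,0,0,0],[0,0,0,20,0,0,0],[0,0,0,0,0,0,0]]])

```text
time: 3.45
position: [536.3, -93.6, 284.2]
orientation: [0.989, 1.337, -0.992]
ft_force: [0.4, 0.8, -0.2]
gripper_width: 87.4
```

```bash
python3 goto.py 537 -94 216 .294; python3 - <<'E'
from h import *
s=grab_frame('side'); t=grab_frame('top')
cv2.imwrite('pics/side2z.png',cv2.resize(s[130:280,230:380],None,fx=4,fy=4)[:,:,::-1]);cv2.imwrite('pics/top2.png',t[:,:,::-1])
E
```

```text
t 3.45 pos [536.27 -93.59 284.23] F [ 0.35  0.79 -0.24] w 87.4
shift tool [68.2  0.8  0.7]
turn tool [-0.0001 -0.0016  0.003 ]
[-0.19  0.25  1.76  0.    1.14 -0.49]
```

View pics/side2z.png

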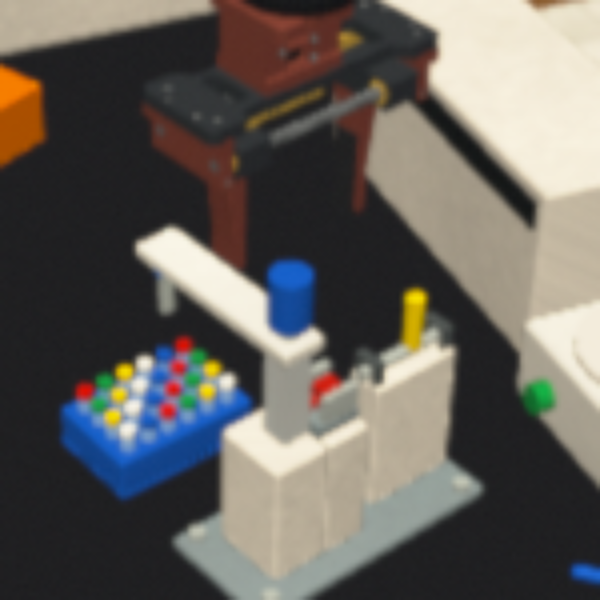

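View pics/top2.png

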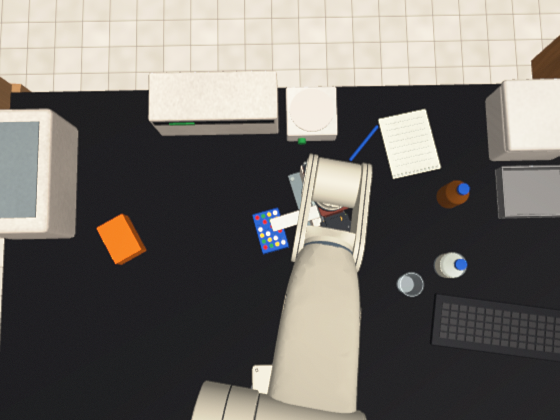

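The fingers straddle the knob: their midpoint in the crop is about (294,238), directly above the knob top at (291,270). Descending.

>>> step_arm(plan=[[[0,0,0,20,0.8,0.7,0],[0,0,0,18,0,0,0],[0,0,0,15,0,0,0],[0,0,0,10,0,0,0],[0,0,0,5,0,0,0],[0,0,0,0,0,0,0]]])

```text
time: 4.3
position: [538.3, -94.1, 217.7]
orientation: [0.991, 1.333, -0.991]
ft_force: [0.2, 0.4, 0.6]
gripper_width: 87.9
```

>>> step_arm(plan=[[[0,0,0,0,0,0,80],[0,0,0,0,0,0,120],[0,0,0,0,0,0,150],[0,0,0,0,0,0,170],[0,0,0,0,0,0,190],[0,0,0,0,0,0,255]]], force=15)

```text
time: 5.05
position: [538.0, -94.2, 217.6]
orientation: [0.991, 1.334, -0.992]
ft_force: [-12.2, -4.6, 2.0]
gripper_width: 31.2
```

```bash
python3 goto.py 537 -94 216 .294
```

```text
t 5.05 pos [538.01 -94.16 217.64] F [-12.19  -4.65   2.02] w 31.2
shift tool [ 1.6 -0.9 -0.4]
turn tool [-0.0019 -0.0001  0.0006]
[-0.19  0.33  1.82 -0.    1.   -0.49]
```

>>> step_arm(plan=[[[0,0,0,0,-0.8,0,255],[0,0,0,0,0,0,255],[0,0,0,0,0,0,255]]])

```text
time: 5.42
position: [537.2, -94.4, 217.6]
orientation: [0.991, 1.334, -0.992]
ft_force: [-2.2, -1.1, 1.7]
gripper_width: 30.2
```

>>> step_arm(plan=[[[0,0,0,0,-0.2,0,255],[0,0,0,0,0,0,255],[0,0,0,0,0,0,255],[0,0,0,0,0,0,255]]], force=50)

```text
time: 5.92
position: [537.2, -94.4, 217.6]
orientation: [0.991, 1.334, -0.992]
ft_force: [-2.3, -1.4, 0.8]
gripper_width: 29.1
```

>>> step_arm(plan=[[[0,0,0,-1,0,0,255],[0,0,0,0,0,0,255]]])

```text
time: 6.18
position: [537.2, -94.4, 218.3]
orientation: [0.991, 1.334, -0.992]
ft_force: [0.2, -1.6, -5.5]
gripper_width: 29.3
```

>>> step_arm(plan=[[[0,0,0,-1,0,0,255],[0,0,0,0,0,0,255]]])

```text
time: 6.42
position: [537.2, -94.4, 219.5]
orientation: [0.991, 1.334, -0.992]
ft_force: [0.3, -1.5, -5.5]
gripper_width: 28.8
```

>>> step_arm(plan=[[[0,0,0,-1,0,0,255],[0,0,0,-0.5,0,0,255]]])

```text
time: 6.68
position: [537.1, -94.4, 220.9]
orientation: [0.991, 1.334, -0.992]
ft_force: [0.5, -1.9, -12.2]
gripper_width: 29.4
```

>>> step_arm(plan=[[[0,0,0,-1,0,0,255],[0,0,0,-0.5,0,0,255]]])

```text
time: 6.92
position: [537.1, -94.4, 222.0]
orientation: [0.991, 1.334, -0.992]
ft_force: [2.2, -2.2, -15.0]
gripper_width: 29.4
```

>>> step_arm(plan=[[[0,0,0,-1,0,0,255],[0,0,0,-0.5,0,0,255]]])

```text
time: 7.18
position: [537.1, -94.4, 223.7]
orientation: [0.991, 1.334, -0.992]
ft_force: [1.9, -1.8, -14.0]
gripper_width: 29.4
```

>>> step_arm(plan=[[[0,0,0,-1,0,0,255],[0,0,0,-0.5,0,0,255]]])

```text
time: 7.42
position: [537.2, -94.4, 226.5]
orientation: [0.991, 1.333, -0.992]
ft_force: [-1.8, -1.3, -5.7]
gripper_width: 29.6
```

>>> step_arm(plan=[[[0,0,0,-1,0,0,255],[0,0,0,-0.5,0,0,255]]])

```text
time: 7.68
position: [537.2, -94.4, 227.8]
orientation: [0.991, 1.333, -0.991]
ft_force: [-1.2, -1.6, -4.3]
gripper_width: 29.5
```

>>> step_arm(plan=[[[0,0,0,-1,0,0,255],[0,0,0,-0.5,0,0,255]]])

```text
time: 7.92
position: [537.2, -94.4, 228.9]
orientation: [0.991, 1.333, -0.991]
ft_force: [-2.1, -0.9, -4.4]
gripper_width: 29.2
```

>>> step_arm(plan=[[[0,0,0,-1,0,0,255],[0,0,0,-0.5,0,0,255]]])

```text
time: 8.18
position: [537.2, -94.4, 230.1]
orientation: [0.991, 1.334, -0.992]
ft_force: [-2.4, -0.5, -6.6]
gripper_width: 29.4
```

>>> step_arm(plan=[[[0,0,0,-1,0,0,255],[0,0,0,-0.5,0,0,255]]])

```text
time: 8.43
position: [537.2, -94.4, 231.6]
orientation: [0.991, 1.334, -0.992]
ft_force: [-2.0, -0.7, -7.5]
gripper_width: 29.5
```

>>> step_arm(plan=[[[0,0,0,-1,0,0,255],[0,0,0,-0.5,0,0,255]]])

```text
time: 8.68
position: [537.1, -94.4, 232.4]
orientation: [0.991, 1.334, -0.992]
ft_force: [0.3, -1.4, -14.3]
gripper_width: 29.6
```

>>> step_arm(plan=[[[0,0,0,-1,0,0,255],[0,0,0,-0.5,0,0,255]]])

```text
time: 8.93
position: [537.1, -94.4, 234.2]
orientation: [0.991, 1.334, -0.992]
ft_force: [2.8, -1.4, -20.1]
gripper_width: 29.6
```

>>> step_arm(plan=[[[0,0,0,-1,0,0,255],[0,0,0,-0.5,0,0,255]]])

```text
time: 9.18
position: [537.2, -94.4, 236.9]
orientation: [0.991, 1.334, -0.992]
ft_force: [-1.3, -1.0, -6.9]
gripper_width: 29.4
```

>>> step_arm(plan=[[[0,0,0,-1,0,0,255],[0,0,0,-0.5,0,0,255]]])

```text
time: 9.43
position: [537.2, -94.4, 238.5]
orientation: [0.991, 1.333, -0.991]
ft_force: [-3.9, -1.2, -5.3]
gripper_width: 29.2
```

>>> step_arm(plan=[[[0,0,0,-1,0,0,255],[0,0,0,-0.5,0,0,255]]])

```text
time: 9.68
position: [537.2, -94.4, 239.5]
orientation: [0.992, 1.333, -0.991]
ft_force: [-4.9, -1.2, -3.5]
gripper_width: 29.3
```

>>> step_arm(plan=[[[0,0,0,-1,0,0,255],[0,0,0,-0.5,0,0,255]]])

```text
time: 9.93
position: [537.2, -94.4, 240.6]
orientation: [0.991, 1.333, -0.992]
ft_force: [-3.8, -1.2, -7.7]
gripper_width: 29.6
```

>>> step_arm(plan=[[[0,0,0,-1,0,0,255],[0,0,0,-0.5,0,0,255]]])

```text
time: 10.18
position: [537.2, -94.4, 242.1]
orientation: [0.991, 1.334, -0.992]
ft_force: [-3.8, -1.7, -5.9]
gripper_width: 29.5
```

>>> step_arm(plan=[[[0,0,0,-1,0,0,255],[0,0,0,-0.5,0,0,255]]])

```text
time: 10.42
position: [537.2, -94.4, 243.1]
orientation: [0.991, 1.334, -0.992]
ft_force: [-1.9, -1.9, -14.2]
gripper_width: 29.2
```

>>> step_arm(plan=[[[0,0,0,-1,0,0,255],[0,0,0,-0.5,0,0,255]]])

```text
time: 10.68
position: [537.1, -94.4, 244.6]
orientation: [0.991, 1.334, -0.992]
ft_force: [-0.1, -2.4, -18.5]
gripper_width: 29.5
```

>>> step_arm(plan=[[[0,0,0,-1,0,0,255],[0,0,0,-0.5,0,0,255]]])

```text
time: 10.92
position: [537.1, -94.4, 246.1]
orientation: [0.991, 1.334, -0.992]
ft_force: [0.9, -1.8, -13.5]
gripper_width: 29.4
```

>>> step_arm(plan=[[[0,0,0,-1,0,0,255],[0,0,0,-0.5,0,0,255]]])

```text
time: 11.18
position: [537.2, -94.4, 249.5]
orientation: [0.991, 1.333, -0.991]
ft_force: [-5.5, -1.4, -5.2]
gripper_width: 29.1
```

>>> step_arm(plan=[[[0,0,0,-1,0,0,255],[0,0,0,-0.5,0,0,255]]])

```text
time: 11.42
position: [537.2, -94.4, 251.1]
orientation: [0.991, 1.333, -0.991]
ft_force: [-5.3, -1.2, -6.6]
gripper_width: 29.3
```

>>> step_arm(plan=[[[0,0,0,-1,0,0,255],[0,0,0,-0.5,0,0,255]]])

```text
time: 11.68
position: [537.2, -94.4, 252.3]
orientation: [0.991, 1.333, -0.991]
ft_force: [-5.3, -1.2, -6.5]
gripper_width: 29.5
```

>>> step_arm(plan=[[[0,0,0,-1,-0.3,0,255],[0,0,0,-0.5,0,0,255]]])

```text
time: 11.92
position: [537.2, -94.4, 253.4]
orientation: [0.992, 1.333, -0.991]
ft_force: [-3.6, -0.4, -4.8]
gripper_width: 29.6
```

>>> step_arm(plan=[[[0,0,0,-1,0,0,255],[0,0,0,-0.5,0,0,255]]])

```text
time: 12.18
position: [537.2, -94.4, 254.4]
orientation: [0.992, 1.333, -0.991]
ft_force: [-3.8, 0.3, -6.3]
gripper_width: 29.1
```

>>> step_arm(plan=[[[0,0,0,-1,0,0,255],[0,0,0,-0.5,0,0,255]]])

```text
time: 12.42
position: [537.2, -94.4, 255.8]
orientation: [0.992, 1.333, -0.991]
ft_force: [-3.0, 1.0, -6.6]
gripper_width: 29.5
```

>>> step_arm(plan=[[[0,0,0,-1,0,0,255],[0,0,0,-0.5,0,0,255]]])

```text
time: 12.68
position: [537.2, -94.4, 257.3]
orientation: [0.992, 1.333, -0.991]
ft_force: [-1.9, 1.7, -5.2]
gripper_width: 29.3
```

Now finer steps for the fourth tooth.

>>> step_arm(plan=[[[0,0,0,-0.7,0,0,255],[0,0,0,-0.3,0,0,255]]])

```text
time: 12.92
position: [537.2, -94.4, 258.3]
orientation: [0.992, 1.333, -0.991]
ft_force: [-1.6, 1.3, -6.3]
gripper_width: 29.8
```

>>> step_arm(plan=[[[0,0,0,-0.7,0,0,255],[0,0,0,-0.3,0,0,255]]])

```text
time: 13.18
position: [537.2, -94.4, 259.3]
orientation: [0.992, 1.333, -0.991]
ft_force: [-1.0, 0.4, -6.4]
gripper_width: 29.2
```

>>> step_arm(plan=[[[0,0,0,-0.7,0,0,255],[0,0,0,-0.3,0,0,255]]])

```text
time: 13.42
position: [537.2, -94.5, 260.3]
orientation: [0.992, 1.333, -0.991]
ft_force: [0.4, 0.7, -5.9]
gripper_width: 29.9
```

>>> step_arm(plan=[[[0,0,0,-0.7,0,0,255],[0,0,0,-0.3,0,0,255]]])

```text
time: 13.68
position: [537.2, -94.4, 261.3]
orientation: [0.992, 1.333, -0.991]
ft_force: [-0.5, 1.7, -6.3]
gripper_width: 29.3
```

>>> step_arm(plan=[[[0,0,0,-0.7,0,0,255],[0,0,0,-0.3,0,0,255]]])

```text
time: 13.92
position: [537.1, -94.4, 261.9]
orientation: [0.992, 1.333, -0.991]
ft_force: [2.5, 2.6, -11.0]
gripper_width: 29.1
```

>>> step_arm(plan=[[[0,0,0,-0.7,0,0,255],[0,0,0,-0.3,0,0,255]]])

```text
time: 14.18
position: [537.1, -94.4, 262.4]
orientation: [0.992, 1.333, -0.991]
ft_force: [5.6, 2.4, -18.9]
gripper_width: 29.6
```

>>> step_arm(plan=[[[0,0,0,-0.7,0,0,255],[0,0,0,-0.3,0,0,255]]])

```text
time: 14.42
position: [537.1, -94.4, 263.4]
orientation: [0.992, 1.333, -0.991]
ft_force: [5.0, 1.8, -19.7]
gripper_width: 29.3
```

>>> step_arm(plan=[[[0,0,0,-0.7,0,0,255],[0,0,0,-0.3,0,0,255]]])

```text
time: 14.68
position: [537.1, -94.4, 264.0]
orientation: [0.992, 1.334, -0.991]
ft_force: [6.5, 1.7, -14.5]
gripper_width: 29.2
```

>>> step_arm(plan=[[[0,0,0,-0.7,0,0,255],[0,0,0,-0.3,0,0,255]]])

```text
time: 14.92
position: [537.1, -94.4, 265.3]
orientation: [0.992, 1.334, -0.992]
ft_force: [6.2, 0.9, -19.3]
gripper_width: 29.4
```

>>> step_arm(plan=[[[0,0,0,-0.7,0,0,255],[0,0,0,-0.3,0,0,255]]])

```text
time: 15.18
position: [537.2, -94.5, 267.6]
orientation: [0.992, 1.333, -0.991]
ft_force: [1.0, 2.7, -5.6]
gripper_width: 29.2
```

>>> step_arm(plan=[[[0,0,0,-0.7,0,0,255],[0,0,0,-0.3,0,0,255]]])

```text
time: 15.42
position: [537.1, -94.4, 268.8]
orientation: [0.992, 1.333, -0.991]
ft_force: [1.1, 2.3, -5.2]
gripper_width: 29.3
```

>>> step_arm(plan=[[[0,0,0,-0.7,0,0,255],[0,0,0,-0.3,0,0,255]]])

```text
time: 15.68
position: [537.2, -94.5, 269.6]
orientation: [0.992, 1.333, -0.991]
ft_force: [0.5, 2.7, -3.9]
gripper_width: 29.1
```

>>> step_arm(plan=[[[0,0,0,-0.7,0,0,255],[0,0,0,-0.3,0,0,255],[0,0,0,0,0,0,255]]])

```text
time: 16.05
position: [537.1, -94.5, 270.2]
orientation: [0.992, 1.333, -0.991]
ft_force: [1.9, 2.8, -6.5]
gripper_width: 29.4
```

>>> step_arm(plan=[[[0,0,0,-0.3,0,0,255],[0,0,0,0,0,0,255]]])

```text
time: 16.3
position: [537.1, -94.5, 270.5]
orientation: [0.992, 1.333, -0.991]
ft_force: [3.9, 3.5, -5.2]
gripper_width: 29.4
```

```bash
python3 - <<'E'
from h import *
s=grab_frame('side'); cv2.imwrite('pics/side3z.png',cv2.resize(s[130:280,230:380],None,fx=4,fy=4)[:,:,::-1])
print(sensors.get_state()['ft_force'],sensors.get_state()['position'])
E
```

```text
[ 3.61953101  4.12750346 -5.88302949] [537.13028189 -94.45748575 270.47549202]
```

View pics/side3z.png

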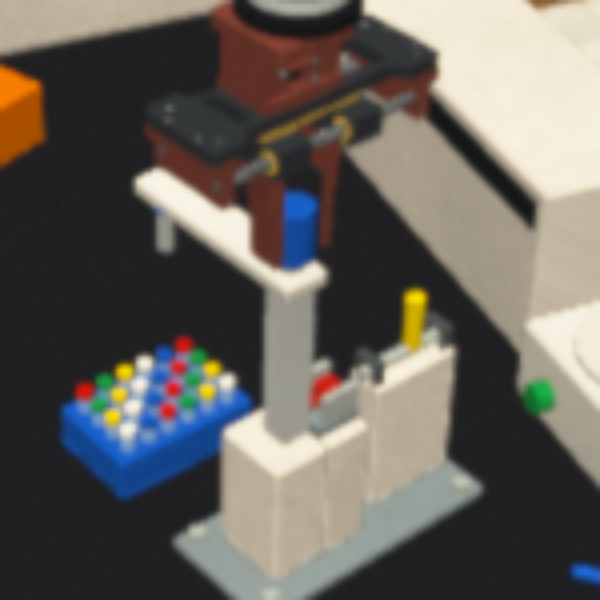

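>>> step_arm(plan=[[[0,0,0,-0.5,0,0,255],[0,0,0,0,0,0,255]]])

```text
time: 16.6
position: [537.1, -94.5, 271.1]
orientation: [0.992, 1.333, -0.991]
ft_force: [2.5, 3.3, -6.9]
gripper_width: 29.5
```

>>> step_arm(plan=[[[0,0,0,-0.4,0,0,255],[0,0,0,0,0,0,255]]])

```text
time: 16.85
position: [537.1, -94.5, 271.5]
orientation: [0.992, 1.333, -0.991]
ft_force: [3.4, 4.1, -5.3]
gripper_width: 29.2
```

>>> step_arm(plan=[[[0,0,0,0.4,0,0,255],[0,0,0,0.4,0,0,255],[0,0,0,0,0,0,255]]])

```text
time: 17.23
position: [537.1, -94.5, 270.6]
orientation: [0.992, 1.333, -0.991]
ft_force: [3.5, 2.7, -5.7]
gripper_width: 29.8
```

>>> step_arm(plan=[[[0,0,0,0.4,0,0,255],[0,0,0,0,0,0,255]]])

```text
time: 17.48
position: [537.1, -94.5, 270.3]
orientation: [0.992, 1.333, -0.991]
ft_force: [4.2, 3.7, -5.9]
gripper_width: 29.1
```

>>> step_arm(plan=[[[0,0,0,0.4,0,0,255],[0,0,0,0,0,0,255]]])

```text
time: 17.73
position: [537.1, -94.5, 269.8]
orientation: [0.992, 1.333, -0.991]
ft_force: [3.6, 4.1, -4.8]
gripper_width: 29.4
```

>>> step_arm(plan=[[[0,0,0,0.4,0,0,255],[0,0,0,0,0,0,255]]])

```text
time: 17.98
position: [537.1, -94.5, 269.7]
orientation: [0.992, 1.333, -0.991]
ft_force: [2.4, 3.8, -1.6]
gripper_width: 29.4
```

>>> step_arm(plan=[[[0,0,0,0.3,0,0,255],[0,0,0,0,0,0,255]]])

```text
time: 18.23
position: [537.2, -94.5, 269.6]
orientation: [0.992, 1.333, -0.991]
ft_force: [0.3, 4.4, 2.9]
gripper_width: 29.3
```

>>> step_arm(plan=[[[0,0,0,0.3,0,0,255],[0,0,0,0,0,0,255]]])

```text
time: 18.48
position: [537.2, -94.5, 269.4]
orientation: [0.992, 1.333, -0.991]
ft_force: [0.2, 6.0, 3.9]
gripper_width: 29.4
```

>>> step_arm(plan=[[[0,0,0,-0.3,0,-0.3,255],[0,0,0,0,0,0,255]]], force=15)

```text
time: 18.73
position: [537.2, -94.6, 269.4]
orientation: [0.991, 1.332, -0.991]
ft_force: [1.0, 0.4, 3.7]
gripper_width: 29.5
```

>>> step_arm(plan=[[[0,0,0,0,0,0,155],[0,0,0,0,0,0,140],[0,0,0,0,0,0,100],[0,0,0,0,0,0,50],[0,0,0,0,0,0,0],[0,0,0,0,0,0,0]]])

```text
time: 19.48
position: [536.9, -94.2, 269.1]
orientation: [0.991, 1.333, -0.991]
ft_force: [-0.3, -1.4, -0.3]
gripper_width: 76.3
```

>>> step_arm(plan=[[[0,0,0,0,0,0,0],[0,0,0,-20,0,0,0],[0,0,0,-30,0,0,0],[0,0,0,-30,0,0,0],[0,0,0,0,0,0,0]]])

```text
time: 20.1
position: [538.1, -94.4, 351.3]
orientation: [0.993, 1.329, -0.989]
ft_force: [-1.2, 0.1, -0.3]
gripper_width: 87.9
```

```bash
python3 goto.py 645 -61 350 1.865; python3 - <<'E'
from h import *
s=grab_frame('side'); t=grab_frame('top'); cv2.imwrite('pics/side4z.png',cv2.resize(s[130:280,230:380],None,fx=4,fy=4)[:,:,::-1])
for c,b in (('blue',(290,170,316,210)),('yellow',(325,198,342,222))): print(blob(s,c,b))
E
```

```text
t 20.1 pos [538.12 -94.44 351.33] F [-1.24  0.12 -0.34] w 87.9
shift tool [  1.8 112.   -1.3]
turn tool [-1.573e+00  5.100e-03 -1.500e-03]
[-0.2   0.19  1.68 -0.    1.27 -0.49]
((np.float64(302.9047619047619), np.float64(186.41904761904763)), (np.int64(297), np.int64(178), np.int64(309), np.int64(196)), 210)
((np.float64(333.056338028169), np.float64(208.7887323943662)), (np.int64(331), np.int64(202), np.int64(336), np.int64(217)), 71)
```

View pics/side4z.png

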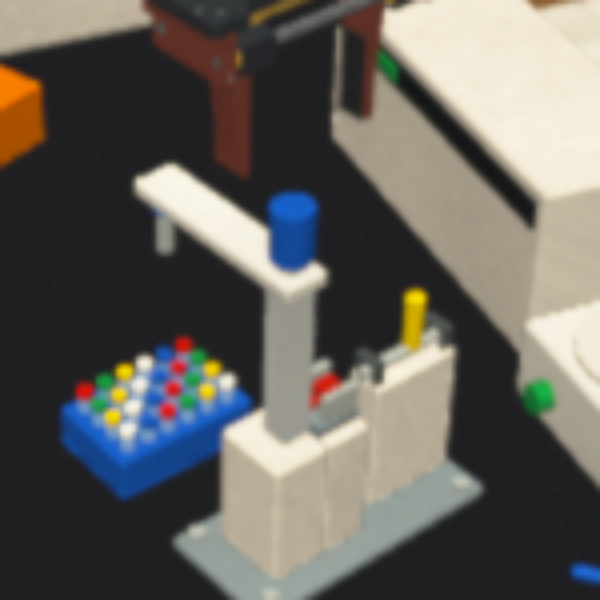

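The arm held at its new height: the knob is about 16.7 px, or 52 mm, higher in the side view, and the pin hasn't moved. Next I go over the pin with the jaws across the stand, so the gripper body stays clear of the boom.

>>> step_arm(plan=[[[0,0,0,0,40,0,0],[0,0,0,0,40,0,0],[0,0,0,0,32,0,0],[0.18,0,0,0,0,0,0],[0.18,0,0,0,0,0,0],[0.18,0,0,0,0,0,0],[0.18,0,0,0,0,0,0],[0.18,0,0,0,0,0,0],[0.18,0,0,0,0,0,0],[0.18,0,0,0,0,0,0]]])

```text
time: 21.45
position: [643.4, -61.9, 346.9]
orientation: [1.879, 0.58, -1.885]
ft_force: [-0.2, 0.2, 0.1]
gripper_width: 88.3
```

>>> step_arm(plan=[[[0.18,0,0,0,0,0,0],[0.13,0,0,0,0,0,0],[0,0,0,0,0,0,0]]])

```text
time: 21.82
position: [643.5, -61.9, 347.2]
orientation: [2.061, 0.306, -2.067]
ft_force: [0.7, -0.2, -0.6]
gripper_width: 87.5
```

```bash
python3 goto.py 645 -61 200 -1.277
```

```text
t 21.825 pos [643.51 -61.91 347.24] F [ 0.68 -0.17 -0.59] w 87.5
shift tool [147.2  -0.3  -2.1]
turn tool [0.0002 0.0026 0.0011]
[-0.11  0.36  1.46 -0.    1.33  1.16]
```

>>> step_arm(plan=[[[0,0,0,45,-0.3,-2,0],[0,0,0,45,0,0,0],[0,0,0,40,0,0,0],[0,0,0,15,0,0,0],[0,0,0,0,0,0,0]]])

```text
time: 22.45
position: [645.6, -61.1, 203.2]
orientation: [2.062, 0.306, -2.066]
ft_force: [0.2, 0.5, 0.0]
gripper_width: 87.8
```

```bash
python3 goto.py 645 -61 150 -1.277;  python3 - <<'E'
from h import *
s=grab_frame('side'); cv2.imwrite('pics/side5z.png',cv2.resize(s[130:280,230:380],None,fx=4,fy=4)[:,:,::-1])
E
```

```text
t 22.45 pos [645.56 -61.05 203.18] F [0.24 0.53 0.04] w 87.8
shift tool [53.2 -0.2  0.4]
turn tool [0.0003 0.0019 0.0008]
[-0.11  0.49  1.6  -0.    1.06  1.16]
```

View pics/side5z.png

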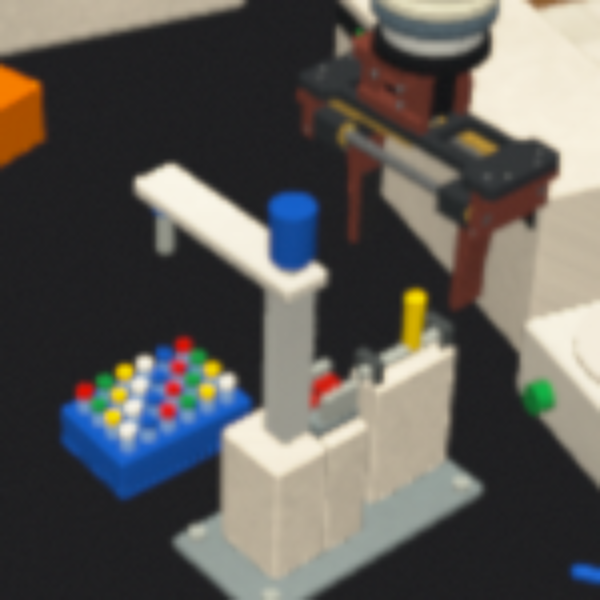

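```bash
python3 - <<'E'
from h import *
f=lambda n,X:((proj(n,X)-[230,130])*4).round(1)
print('tipmid',f('side',[645.6,-61.1,192]))
y=np.array([.29,-.957,0])
for k in(-44,-57,44,57): print(k,f('side',np.array([645.6,-61.1,192])+k*y))
for p in ([645,-61,170],[650,-61,170],[645,-66,170],[645,-61,133]): print(p,f('side',p))
E
```

```text
tipmid [413.4 266.1]
-44 [368.6 237. ]
-57 [355.7 228.6]
44 [460.1 296.4]
57 [474.2 305.6]
[645, -61, 170] [410.5 292.2]
[650, -61, 170] [417.1 290.5]
[645, -66, 170] [413.9 296.3]
[645, -61, 133] [407.3 334.8]
```

The fingers straddle the pin; in the crop the pin top is at (415,293). The gripped mast axis plus 113 mm along the stand's x puts the pin at about (645,-61.7), which agrees to within 2 mm. Descending to grip near the pin's upper part, with the tips above the 136 mm guides.

>>> step_arm(plan=[[[0,0,0,20,0,0,0],[0,0,0,15,0,0,0],[0,0,0,10,0,0,0],[0,0,0,6,0,0,0],[0,0,0,0,0,0,0]]], force=10)

```text
time: 23.12
position: [645.8, -61.1, 152.6]
orientation: [2.063, 0.305, -2.065]
ft_force: [1.0, -0.2, 0.0]
gripper_width: 87.8
```

>>> step_arm(plan=[[[0,0,0,0,0,0,100],[0,0,0,0,0,0,140],[0,0,0,0,0,0,170],[0,0,0,0,0,0,190],[0,0,0,0,0,0,210],[0,0,0,0,0,0,255],[0,0,0,0,0,0,255]]])

```text
time: 24.0
position: [646.0, -61.1, 153.1]
orientation: [2.064, 0.304, -2.064]
ft_force: [0.2, -0.5, 0.4]
gripper_width: 21.2
```

```bash
python3 goto.py 645 -61 150 -1.277;  python3 - <<'E'
from h import *
s=grab_frame('side'); cv2.imwrite('pics/side6z.png',cv2.resize(s[130:280,230:380],None,fx=4,fy=4)[:,:,::-1])
E
```

```text
t 24.0 pos [646.   -61.1  153.08] F [ 0.16 -0.49  0.41] w 21.2
shift tool [ 3.1 -0.4  0.9]
turn tool [-0.001  0.    -0.   ]
[-0.11  0.55  1.63 -0.    0.96  1.17]
```

View pics/side6z.png

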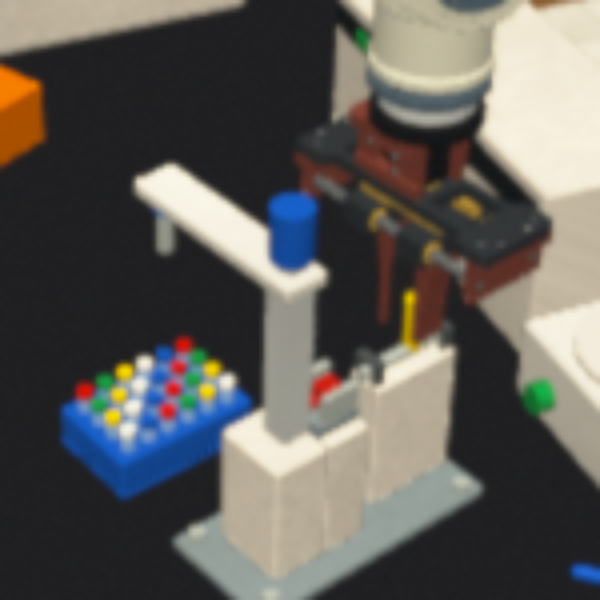

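The pin at (410,320) is between the fingers, which are still closing. I let them finish.

>>> step_arm(plan=[[[0,0,0,0,0,0,255],[0,0,0,0,0,0,255],[0,0,0,0,0,0,255]]])

```text
time: 24.42
position: [646.7, -63.5, 153.1]
orientation: [2.064, 0.3, -2.061]
ft_force: [3.0, -9.8, -3.1]
gripper_width: 13.4
```

>>> step_arm(plan=[[[0,0,0,0,1.2,0,255],[0,0,0,0,0,0,255],[0,0,0,0,0,0,255]]])

```text
time: 24.8
position: [646.8, -63.6, 153.1]
orientation: [2.064, 0.302, -2.063]
ft_force: [1.9, -6.9, -1.9]
gripper_width: 13.6
```

>>> step_arm(plan=[[[0,0,0,0,1,0,255],[0,0,0,0,0,0,255],[0,0,0,0,0,0,255]]], force=20)

```text
time: 25.18
position: [646.8, -63.7, 153.1]
orientation: [2.064, 0.304, -2.063]
ft_force: [1.6, -5.4, -1.6]
gripper_width: 13.3
```

>>> step_arm(plan=[[[0,0,0,0,1,1,255],[0,0,0,0,0.5,2,255],[0,0,0,0,0,2,255],[0,0,0,0,0,2,255]]])

```text
time: 25.68
position: [640.1, -66.0, 153.1]
orientation: [2.064, 0.306, -2.065]
ft_force: [1.2, 4.1, 0.1]
gripper_width: 13.3
```

>>> step_arm(plan=[[[0,0,0,0,0,2,255],[0,0,0,0,0,2,255],[0,0,0,0,0,2,255],[0,0,0,0,0,1,255]]])

```text
time: 26.18
position: [633.2, -68.0, 153.1]
orientation: [2.064, 0.306, -2.065]
ft_force: [1.1, 6.5, -0.4]
gripper_width: 13.7
```

>>> step_arm(plan=[[[0,0,0,0,0,1,255],[0,0,0,0,0,1,255]]])

```text
time: 26.42
position: [631.3, -68.5, 153.1]
orientation: [2.064, 0.306, -2.065]
ft_force: [-0.6, 5.2, -0.4]
gripper_width: 13.9
```

>>> step_arm(plan=[[[0,0,0,0,0,1,255],[0,0,0,0,0,1,255]]])

```text
time: 26.68
position: [629.4, -69.1, 153.1]
orientation: [2.064, 0.306, -2.065]
ft_force: [0.9, 5.5, 0.5]
gripper_width: 13.6
```

>>> step_arm(plan=[[[0,0,0,0,-0.6,1,255],[0,0,0,0,0,0,255]]])

```text
time: 26.92
position: [628.4, -69.3, 153.1]
orientation: [2.064, 0.305, -2.065]
ft_force: [0.4, 4.4, 0.5]
gripper_width: 13.5
```

>>> step_arm(plan=[[[0,0,0,0,0,1,255],[0,0,0,0,0,0,255]]])

```text
time: 27.18
position: [628.2, -69.4, 153.1]
orientation: [2.066, 0.305, -2.063]
ft_force: [3.3, 6.1, -1.7]
gripper_width: 13.5
```

>>> step_arm(plan=[[[0,0,0,0,0,1,255],[0,0,0,0,0,0,255]]])

```text
time: 27.42
position: [628.1, -69.4, 153.2]
orientation: [2.068, 0.305, -2.061]
ft_force: [7.2, 6.3, -4.5]
gripper_width: 13.5
```

The bolt is on its stop: the push rose to about 9 N, and the pin is 94.4 mm from the mast axis against 95 expected. I ease off and release.

>>> step_arm(plan=[[[0,0,0,0,-0.5,-1,255],[0,0,0,0,0,0,255]]], force=5)

```text
time: 27.68
position: [627.7, -69.5, 153.2]
orientation: [2.064, 0.304, -2.064]
ft_force: [0.9, 2.6, 0.9]
gripper_width: 13.9
```

>>> step_arm(plan=[[[0,0,0,0,0,0,200],[0,0,0,0,0,0,190],[0,0,0,0,0,0,170],[0,0,0,0,0,0,140],[0,0,0,0,0,0,100],[0,0,0,0,0,0,100]]])

```text
time: 28.42
position: [627.6, -69.3, 153.1]
orientation: [2.064, 0.304, -2.064]
ft_force: [-0.8, -0.4, -0.8]
gripper_width: 52.9
```

>>> step_arm(plan=[[[0,0,0,-15,0,0,100],[0,0,0,-30,0,0,100],[0,0,0,-40,0,0,100],[0,0,0,-50,0,0,100],[0,0,0,-50,0,0,100],[0,0,0,0,-40,-30,100],[0,0,0,0,-40,-30,100],[0,0,0,0,-40,-30,100],[0,0,0,0,-40,-30,100],[0,0,0,0,0,0,100]]])

```text
time: 29.68
position: [696.8, 121.7, 338.8]
orientation: [2.063, 0.309, -2.061]
ft_force: [0.1, 0.4, 0.1]
gripper_width: 53.5
```

```bash
python3 - <<'E'
from h import *
s=grab_frame('side'); t=grab_frame('top'); cv2.imwrite('pics/side7z.png',cv2.resize(s[130:280,230:380],None,fx=4,fy=4)[:,:,::-1]); cv2.imwrite('pics/top7.png',t[:,:,::-1])
a=blob(s,'yellow',(318,198,342,222)); k=blob(s,'blue',(290,170,316,210)); print(a,k)
for d in (93,95,97,113): print(d,proj('side',[537+.957*d,-94.4+.29*d,150]))
E
```

```text
((np.float64(327.9166666666667), np.float64(211.625)), (np.int64(325), np.int64(205), np.int64(331), np.int64(219)), 72) ((np.float64(302.93364928909955), np.float64(186.4170616113744)), (np.int64(297), np.int64(178), np.int64(309), np.int64(196)), 211)
93 [327.06981854 211.83450069]
95 [327.60032766 211.54620921]
97 [328.13002895 211.25835673]
113 [332.33877745 208.97122108]
```

View pics/side7z.png

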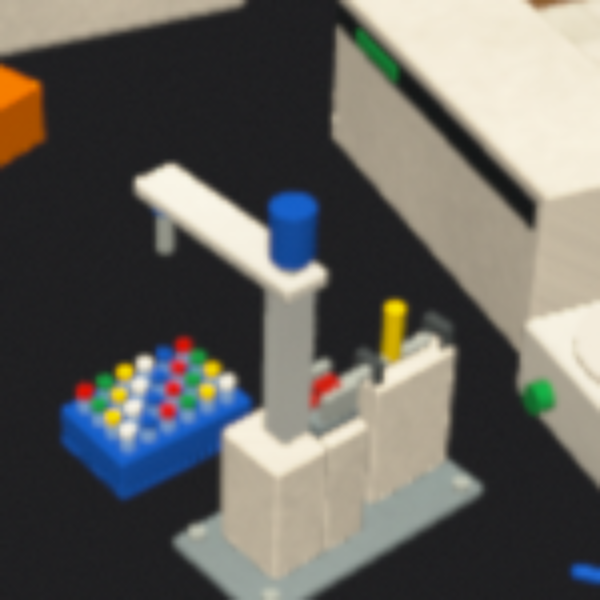

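View pics/top7.png

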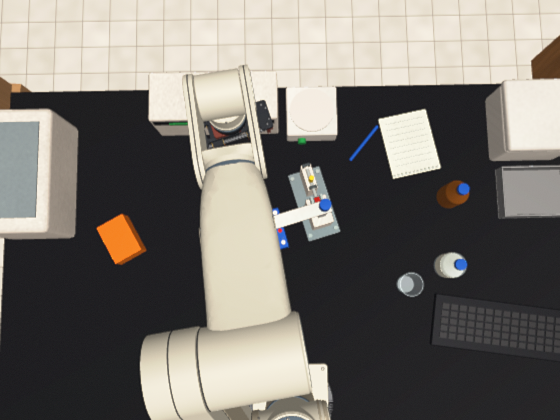

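The side view shows the pin moved to (327.9,211.6), against a prediction of (327.6,211.5) at home. The knob is unchanged at (302.9,186.4), the rack is where it was, and the gripper is clear. Handing in.

```bash
python3 - <<'E'
from cell import order
print(order.close_job())
E
```

```text
the job is handed in; nothing more can be done
None
```

I lifted the dispensing arm four clicks, set it down on the pawl and let go. Then I slid the lock bolt fully home and let go, and handed the job in at about 30 s of the 72 s allowed.

- **Lift:** The pull showed four clear rise-and-drop cycles above a weight of about 5.5 N. The clicks came at tool heights of about 225, 235.5, 247.5 and 266 mm. I went about 5.5 mm past the fourth, with no further rise in the pull.
- **Setting down:** I lowered the arm in steps of 0.3 to 0.4 mm until the pawl took the weight at 269.7 mm, about 52 mm above where it started. My extra downward push was about 4 N, so the pawl carried about 10 N against its 35 N limit. The knob stayed at the same pixel in every later picture.
- **Bolt:** It travelled about 19.5 mm, until the push rose from about 2.5 N to 9 N at the stop. The tool put the pin 94.4 mm from the mast axis, and the last picture gave about 96 mm; home is 95 mm.
- **Bystanders:** In the last pictures the rack and the other loose items looked unmoved. The arm partly hid the rack from above, but it was in full view from the side.

No check failed. Two were less exact:
- **Fourth tooth:** One force reading dipped to 14.5 N between readings of about 19.5 N. I took it as noise, because the arm made no jump there.
- **Pin grip:** The first grip was about 2.5 mm off sideways, with a side force of about 10 N. I re-centred before sliding; about 4 to 6 N of side force was still there during the slide.

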